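# Set the wall clock by pushing its minute hand

## Task

The wall clock lying face up on the coffee table has a new battery and shows some time between three and four. With one fingertip gently push its long minute hand forward (clockwise) until the clock shows four o'clock to within a minute, and let the short hour hand follow by itself without touching it. Leave the clock lying where it is, grip and lift nothing, and do not disturb the other things on the table.

Things in the scene. Friction and masses are not known exactly. Their poses are not given: they have to be found in the camera images.
- wall_clock: Loose open-faced wall clock, no glass, face up: round wooden case 280 mm across, about 0.9 kg, flat white dial 30 mm above the table. Origin: centre of the underside; z up; x axis points to the 12 o'clock mark, the only double one. The black marks are painted, hour marks 102 to 122 mm from the centre. Above the dial stand only the hands on a thin centre post, whose brass cap tops out at 53 mm.
- minute_hand: Long dark steel bar 8 mm wide, 3 mm thick. Origin: on the clock's axis at the bar's underside, 46 mm above the table (16 mm above the dial); x axis points to the tip, 112 mm from the axis; a 34 mm tail points the other way. Friction about 0.02 N m (0.25 N pushed at 90 mm); it stays where it is left and has no stops.
- minute_arbor (a joint): Turn of the minute hand in rad, clockwise seen from above being positive, counted through whole turns: 0 is three o'clock (hand at the 12 mark), 3.142 is half past three, 6.283 is four o'clock (hand at the 12 mark again). At the start between 0.9 and 4.8.
- hour_hand: Short dark steel bar below the minute hand: tip 67 mm from the axis, tail 28 mm, 12 mm wide, 3 mm thick. Origin: on the axis at its underside, 38 mm above the table; x axis points to its tip. Geared to the minute hand, it turns by itself at a twelfth of its rate. A finger whose whole width stays more than 70 mm from the axis clears it.
- battery_pack: Bystander, loose: flat card 85 x 60 mm with two small batteries on it, 18 mm high. It lies beside the clock. Origin: centre of the underside.
- screwdriver: Bystander, loose: screwdriver 150 mm long, under 35 mm high, lying beside the clock. Origin: underside, on its axis; x axis along it.
- marker_pen: Bystander, loose: pen 138 mm long, 11 mm high, lying beside the clock. Origin: centre of the underside, x axis along it.
- remote_control: Bystander, loose: black remote control 175 x 45 x 18 mm. Origin: centre of the underside, x axis along it.
- mug: Bystander, loose: white mug 82 mm across, 92 mm high, with a handle. Origin: centre of the underside.
- spread_jar: Bystander, loose: brown jar 72 mm across, 95 mm high. Origin: centre of the underside.

How it is judged (in metres and radians):
At the end, for the whole second after the job is handed in: The minute hand has been brought forward to the 12 mark (four o'clock, joint 6.283, within 0.12 rad, which is just over one minute) and is at rest; the clock lies flat within 20 mm of where it was (value of joint minute_arbor between 6.163 and 6.403 rad and velocity of joint minute_arbor between -0.02 and 0.02 rad/s and distance of wall_clock from where it was at the start of the episode below 0.02 m and angle between wall_clock's own z axis and vertical below 0.03 rad); the robot touches nothing.
It fails at once if the minute hand is turned back to before three o'clock (value of joint minute_arbor below 0 rad).
It fails at once if the minute hand is gripped, leant on or struck (more than 5 N) (contact force between the fingers and minute_hand above 5 N).
It fails at once if the hour hand is touched (more than 0.5 N) (contact force between the fingers and hour_hand above 0.5 N).
It fails at once if the clock is lifted, tipped, shifted by more than 20 mm or pressed with more than 25 N (contact force between the arm and wall_clock above 25 N or height (world z) of wall_clock above 0.008 m or angle between wall_clock's own z axis and vertical above 0.06 rad or distance of wall_clock from where it was at the start of the episode above 0.02 m).
It fails at once if another thing on the table is disturbed (moved more than 20 mm) (distance of any of battery_pack, screwdriver, marker_pen, remote_control, mug, spread_jar from where it was at the start of the episode above 0.02 m).
It also fails if it takes over 58 s, if anything falls off the work surface, if the arm or the gripper's body presses on something with over 40 N, if the wrist force passes 120 N, or if a joint passes its speed limit or range.

## Robot

A 6-joint arm with a two-finger parallel gripper is mounted at the origin on the work surface. World frame = base frame: x ahead of the robot, y to its left, z up, the work surface at z = 0. Lengths are in mm, angles in degrees, forces in N, time in s.
With the tool pointing down it reaches from about 400 to 825 mm from the base axis. Payload 7 kg.
Tool frame: the origin (TCP) lies at the very end of the fingers, on their centre line; the grasp point (between the pads) lies 19 mm behind it; z points along the fingers, y is the line along which they close (so a half turn about z gives the same grasp; the last joint's range is limited). The gripper opens to 88 mm and grips with 3 to 60 N. Pads are 19 mm wide; open, the fingers measure 130 mm over their backs; the gripper's body (78 mm by 193 mm) begins 47 mm behind the grasp point.
Start: joints at [93.742, 20.546, 0.682, 0, -70.136, -16.507], TCP at [149.16, 658.291, 226.561] pointing down, gripper open.
Joint ranges: [-176.03, 176.03], [-82.01, 121.73], [-58.28, 71.71], [-173.87, 95.51], [-174.79, -0.11], [-173.66, 173.66]. Speed limits (degrees/s): [136.94, 136.94, 172.46, 180, 180, 180].

## Interface

Orientations are given as a 3x3 rotation matrix whose columns are the frame's x, y, z axes.
In Python, from bench import robot gives the robot as it stands. Calls block until the motion is done:
- robot.goto(position, orientation): joint-space move of the TCP to a pose.
- robot.move_straight(position, attitude=None, speed=150, stop_force=None): straight line of the TCP; attitude=None keeps the orientation; speed is the mean speed in mm/s. With stop_force (N) it stops when the force on the tool has changed by that much, and returns True; else False.
- robot.goto_joints(angles): joint-space move.
- robot.open() and robot.clamp(force=None): open the fingers fully, or close them until they stop; force is the grip in N (None keeps the last).
- robot.pause(seconds).
- robot.ik(position, orientation): joint angles nearest the present ones, or None.
- robot.get_obs(): the state.
- robot.read_camera(name): name is "side" or "top" or "wrist"; returns (picture, depth): 400x640x3 uint8, red, green, blue; 400x640 float32, mm along the optical axis (not along the pixel's ray), 0 where there is no reading.
- robot.calibration(name): a dict with "fx", "fy", "cx", "cy" (pixels), "rvec" (rotation vector, rad) and "tvec" (3), from world to camera coordinates, as OpenCV has them. Camera axes: x right, y down, z forward; pixel columns grow to the right and rows downward; lengths in mm; the calibration is good to about 2 mm. A picture is of the moment at which its call begins: read the wrist's pose just before it. calibration takes no time and is no camera call; for the wrist camera it gives the pose at the moment of the call.
A pose or a line that the arm cannot do raises robot.Unreachable and nothing moves.
- robot.sign_off(): hands the job in; it is judged then, once.
Trained networks look in the newest picture that a camera, given by its name, has taken for a name from the list of things; names that differ only in an ending like _2 or _b are one class to them, and where a whole thing is asked for, a point or a joint stands for the part that bears it (a point fixed in the world has none). Each returns a list of dicts, best first, with "score" (0 to 1); they miss things now and then, are a little off and sometimes report something else, mostly with a low value. They report only what shows in the picture. A call takes as long as a camera call.
- robot.spot_in(camera, query): "point" ([row, column] in pixels, amid what is visible of it).
- robot.masks_of(camera, query): "mask" (400x640 bool, what is visible of it) and "point" ([row, column] in pixels, amid what is visible of it).
- robot.tip_of(camera, query): "point" ([row, column] in pixels: a listed point, or the origin of a listed thing).
The state is a dict: "clock": time; "joints": joint angles; "joint_velocities": joint speeds; "joint_torque": joint torques, N m; "tool_pos": TCP position; "eef_rot": TCP orientation; "ft_force": force on the tool from outside, world axes, zero at the start; "torque": the same for the moment, N m; "grip_width": opening from 0.0 (shut) to 1.0 (fully open); "grasp_force": force on a finger pad.
Only numpy, scipy, OpenCV 4.12 (cv2) and the standard library are available. Lean on these libraries where they do the work, as an engineer would, in place of code of your own. Each camera call takes 0.05 s, during which the arm holds its last target. There are 200 camera calls.

## Working session

There is one attempt and no reset: what is moved stays moved. The work goes in short steps, each a Python script; the robot and the scene stay as the last script left them, time stands still between calls to the robot, and variables do not carry over. Pictures are saved under pics/ and viewed, at most 10 in all, crops included, and the job is handed in when it is done.

```bash
mkdir -p pics; ls; cat > h.py <<'E'
import numpy as np,cv2
from bench import robot
def cal(n):
    c=robot.calibration(n);R=cv2.Rodrigues(np.array(c["rvec"],float))[0];return c,R,np.array(c["tvec"],float).ravel()
def onplane(C,pt,z):  # pt=(row,col)
    c,R,t=C;d=R.T@np.array([(pt[1]-c["cx"])/c["fx"],(pt[0]-c["cy"])/c["fy"],1]);o=-R.T@t
    return o+d*(z-o[2])/d[2]
def proj(C,P):
    c,R,t=C;q=R@np.array(P,float)+t;return np.array([c["fy"]*q[1]/q[2]+c["cy"],c["fx"]*q[0]/q[2]+c["cx"]])
def save(n,im): cv2.imwrite("pics/"+n,im[:,:,::-1])
E
python3 - <<'E'
from h import *
for n in("top","side"):
    C=cal(n);im,d=robot.read_camera(n);save(n+"1.png",im);np.save(n+"d.npy",d)
    print(n,C[0],-C[1].T@C[2])
    for q,z in(("wall_clock",0),("minute_hand",46),("hour_hand",38),("mug",0),("spread_jar",0),("remote_control",0),("screwdriver",0),("marker_pen",0),("battery_pack",0)):
        for r in robot.tip_of(n,q)[:2]: print(q,round(r["score"],2),r["point"],onplane(C,r["point"],z).round(1))
print(robot.get_obs())
E
```

```text
pics
top {'fx': 487.0989622305008, 'fy': 487.0989622305008, 'cx': 319.227113103814, 'cy': 199.87424485261636, 'rvec': array([ 2.05016004, -2.16658062,  0.2400139 ]), 'tvec': array([  24.19045999,  553.99096209, 1556.6781553 ])} [ 203.69201608   15.75418149 1639.81688367]
wall_clock 0.68 [210.0, 283.5] [539.2 117.2   0. ]
minute_hand 0.5 [206.1, 283.6] [543.1 113.5  46. ]
hour_hand 0.46 [205.2, 281.4] [548.3 121.2  38. ]
mug 0.77 [230.4, 464.5] [ 434.6 -495.     0. ]
spread_jar 0.47 [205.1, 282.1] [556.6 121.3   0. ]
remote_control 0.59 [263.7, 179.8] [375.  471.2   0. ]
screwdriver 0.62 [222.1, 335.7] [487.3 -59.1   0. ]
marker_pen 0.48 [264.0, 283.5] [354.8 124.4   0. ]
battery_pack 0.86 [194.1, 229.7] [605.4 300.6  -0. ]
side {'fx': 492.5001586220421, 'fy': 492.5001586220421, 'cx': 319.91887448961006, 'cy': 190.52980757878282, 'rvec': array([ 2.30609626, -0.8898199 ,  0.32384933]), 'tvec': array([-389.78927981,  306.60065212, 1282.24837031])} [-106.79153406 -697.44917626 1179.94099026]
wall_clock 0.73 [176.5, 295.5] [538.9 130.4   0. ]
minute_hand 0.48 [168.9, 297.2] [538.2 118.7  
[... 592 characters left out ...]
e+01, -1.65075147e+01]), 'joint_velocities': array([ 0.0301385 ,  0.03274216, -0.07979104,  0.02576701, -0.03780567,
       -0.01759521]), 'joint_torque': array([-1.01390295e-03, -5.82385898e+01,  2.93304580e+01,  7.00250745e+00,
        1.25020268e-02, -2.55861175e-05]), 'tool_pos': array([149.19577557, 658.27325442, 226.55664479]), 'eef_rot': array([[ 9.75274427e-01, -2.20997264e-01,  2.67981802e-05],
       [-2.20997264e-01, -9.75274427e-01, -2.40326635e-05],
       [ 3.14467328e-05,  1.75161176e-05, -9.99999999e-01]]), 'ft_force': array([ 0.47197234, -0.53920467,  0.0506472 ]), 'torque': array([-0.03416725, -0.0272023 , -0.01929534]), 'grasp_force': 0.0, 'grip_width': 0.9996042615554209}
```

```bash
python3 - <<'E'
import cv2
a=cv2.imread("pics/top1.png")[130:290,190:370];cv2.imwrite("pics/top1c.png",cv2.resize(a,None,fx=3.7,fy=3.7,interpolation=cv2.INTER_CUBIC))
E
```

```text
(no output)
```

View pics/top1c.png

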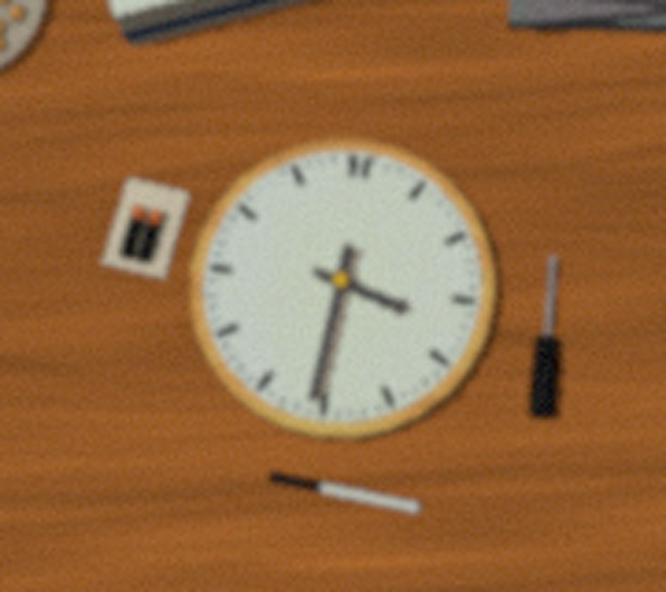

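View pics/side1.png

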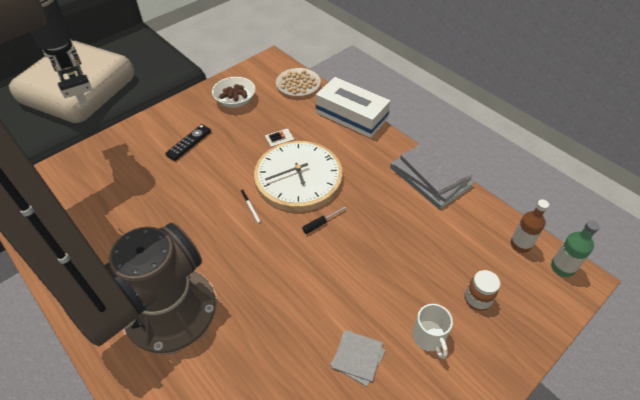

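```bash
cat >> h.py <<'E'
def rot(a): # tool x axis at world angle a (rad), pointing down
    c,s=np.cos(a),np.sin(a);return np.array([[c,s,0],[s,-c,0],[0,0,-1.]])
E
python3 - <<'E'
from h import *
C=cal("top")
m=lambda x,y:(130+(y+.5)/3.7-.5,190+(x+.5)/3.7-.5)
p12=onplane(C,m(360,167),30);p6=onplane(C,m(323,405),30);p3=onplane(C,m(463,300),30);p9=onplane(C,m(221,268),30)
tip=onplane(C,m(316,398),49);cap=onplane(C,m(341,279),53)
print(p12,p6,p3,p9,(p12+p6)/2,(p3+p9)/2,tip,cap)
# ik over arc
c=np.array([539,118]);
for f in(0,np.pi):
    for d in(-10,-60,-110,-140,180,160,130,100,60,30,0,-20):
        a=np.radians(d);u=np.array([np.cos(a),np.sin(a)]);t=np.array([u[1],-u[0]])
        q=robot.ik([*(c+92*u-25*t),38],rot(a+f));print(d,None if q is None else np.round(q))
robot.clamp(5)
robot.goto([500,118,330],rot(0) if robot.ik([500,118,330],rot(0)) is not None else rot(np.pi))
C=cal("wrist");im,d=robot.read_camera("wrist");save("w1.png",im);np.save("wd.npy",d);print(-C[1].T@C[2],C[1],C[0]["fx"],robot.get_obs()["grip_width"],robot.get_obs()["clock"])
for q,z in(("wall_clock",0),("minute_hand",46),("hour_hand",38)):
    for r in robot.tip_of("wrist",q)[:2]: print(q,round(r["score"],2),r["point"],onplane(C,r["point"],z).round(1))
E
```

```text
[655.36953088  98.70871152  30.        ] [435.65700978 140.99742155  30.        ] [524.80724048  10.21723874  30.        ] [566.74824617 229.46009709  30.        ] [545.51327033 119.85306653  30.        ] [545.77774332 119.83866792  30.        ] [439.52200606 145.5028921   49.        ] [545.49383334 118.87133873  53.        ]
-10 [ 29.  28. -15.   0. -47.  51.]
-60 [ 23.  25. -21.   0. -45.   7.]
-110 [ 24.  19. -31.   0. -41. -44.]
-140 [ 28.  15. -36.   0. -38. -78.]
180 [  37.   13.  -40.   -0.  -37. -127.]
160 [  40.   13.  -39.   -0.  -37. -150.]
130 None
100 [ 43.  19. -30.   0. -41. 147.]
60 [ 39.  24. -22.   0. -44. 111.]
30 [ 35.  27. -17.   0. -46.  85.]
0 [ 30.  28. -15.   0. -47.  60.]
-20 [ 27.  27. -16.   0. -47.  43.]
-10 [  29.   28.  -15.    0.  -47. -129.]
-60 [  23.   25.  -21.    0.  -45. -173.]
-110 [ 24.  19. -31.   0. -41. 136.]
-140 [ 28.  15. -36.   0. -38. 102.]
180 [ 37.  13. -40.   0. -37.  53.]
160 [ 40.  13. -39.   0. -37.  30.]
130 [ 43.  16. -36.   0. -39.  -3.]
100 [ 43.  19. -30.   0. -41. -33.]
60 [ 39.  24. -22.   0. -44. -69.]
30 [ 35.  27. -17.   0. -46. -95.]
0 [  30.   28.  -15.    0.  -47. -120.]
-20 [  27.   27.  -16.    0.  -47. -137.]
[581.84828464 118.93357376 488.11822746] [[ 2.23124304e-03 -9.99997511e-01 -4.97647888e-06]
 [-9.52445190e-01 -2.12665834e-03  3.04702540e-01]
 [-3.04701792e-01 -6.75125599e-04 -9.52447564e-01]] 315.3879444931857 0.002734568378626539 4.8
wall_clock 0.9 [132.5, 320.2] [540.  118.7   0. ]
minute_hand 0.91 [130.0, 315.5] [547.2 125.2  46. ]
hour_hand 0.63 [131.1, 316.8] [545.1 123.5  38. ]
```

View pics/w1.png

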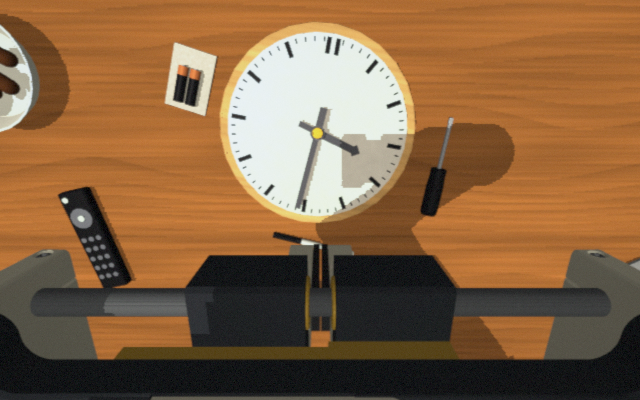

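```bash
python3 - <<'E'
from h import *
C=cal("wrist")
g=lambda x,y,z:onplane(C,(y,x),z)[:2]
p12,p6,p3,p9=g(332,46,30),g(304,206,30),g(394,147,30),g(238,117,30)
cap=g(317.5,133,53);tip=g(298.5,207,49)
print(p12,p6,p3,p9,(p12+p6)/2,(p3+p9)/2,cap,tip)
T=robot.get_obs()["tool_pos"];print("tcp px",proj(C,T),[proj(C,T+np.array([0,s*21,0])) for s in(-1,1)])
c=((p12+p6)/2+(p3+p9)/2+cap)/3
ang=lambda v:np.arctan2(v[1],v[0])
print("c",c,"12dir",np.degrees([ang(p12-p6),ang(p9-p3)-np.pi/2]),"hand",np.degrees(ang(tip-c)))
E
python3 - <<'E'
import cv2
a=cv2.imread("pics/w1.png")[180:350,250:400];cv2.imwrite("pics/w1c.png",cv2.resize(a,None,fx=3.5,fy=3.5,interpolation=cv2.INTER_CUBIC))
E
```

```text
[653.81002303 103.3585499 ] [432.58943354 143.09084992] [522.32366733  12.17815204] [563.52115352 233.82043582] [543.19972828 123.22469991] [542.92241042 122.99929393] [543.83639513 122.25920231] [437.21829174 150.16780976]
tcp px [257.6764834  320.40451817] [array([257.75339568, 358.07643116]), array([257.59955737, 282.72587048])]
c [543.31951128 122.82773205] 12dir [-10.18204463 -10.52961701] hand 165.55040617755236
```

View pics/w1c.png

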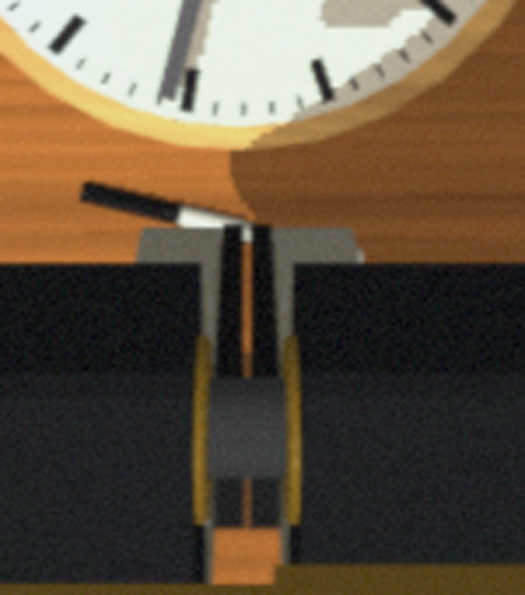

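```bash
cat >> h.py <<'E'
c0=np.array([544,121.5])
def pose(deg,z=38,off=25,r=92):
    a=np.radians(deg);u=np.array([np.cos(a),np.sin(a)]);t=np.array([u[1],-u[0]])
    return [*(c0+r*u-off*t),z],rot(a+np.pi)
E
python3 - <<'E'
from h import *
robot.goto(*pose(178,120))
p,R=pose(178);print(robot.move_straight(p,R,speed=60,stop_force=4))
f0=robot.get_obs()["ft_force"]
for d in np.arange(170,-1,-8.5):
    p,R=pose(d)
    if robot.move_straight(p,R,speed=60,stop_force=3): print("force stop",d,robot.get_obs()["ft_force"]-f0);break
o=robot.get_obs();print(o["clock"],o["tool_pos"],o["ft_force"]-f0)
C=cal("wrist");np.save("Cw.npy",np.r_[0]);im,_=robot.read_camera("wrist");save("w2.png",im)
im,_=robot.read_camera("top");a=im[130:290,190:370];save("top2.png",cv2.resize(a,None,fx=3.7,fy=3.7,interpolation=cv2.INTER_CUBIC))
E
```

```text
False
force stop 161.5 [-0.44995498  0.15186941 -0.82994482]
8.0333 [448.88911221 127.55078293  37.92797189] [-0.44995498  0.15186941 -0.82994482]
```

View pics/w2.png

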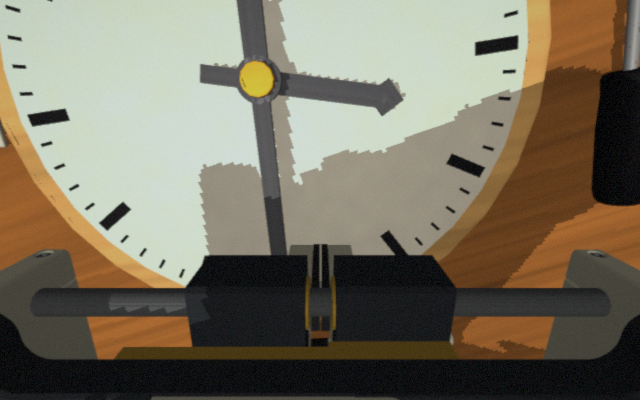

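The wrist picture shows the finger edge (px ~290,250) just at the hand's trailing side (~285,250), with the hour hand (400,98) well clear. The stop was a transient, so I continue in small, slower steps and check the force at each.

```bash
python3 - <<'E'
from h import *
f0=robot.get_obs()["ft_force"];log=[]
for d in np.arange(161,-1,-7):
    p,R=pose(d)
    s=robot.move_straight(p,R,speed=35,stop_force=4)
    df=robot.get_obs()["ft_force"]-f0;log.append((int(d),s,df.round(1).tolist()))
    if np.linalg.norm(df)>3 or robot.get_obs()["clock"]>35 or s: break
print(log)
o=robot.get_obs();print(o["clock"],o["tool_pos"])
im,_=robot.read_camera("wrist");save("w3.png",im)
E
```

```text
[(161, False, [-0.7, -0.2, -0.1]), (154, False, [0.5, 0.3, -0.1]), (147, False, [-0.3, 0.0, -1.1]), (140, False, [-0.5, 0.9, -0.7]), (133, False, [-0.4, -0.2, -0.4]), (126, False, [-0.3, -0.4, -0.7]), (119, False, [0.2, -1.6, -0.5]), (112, False, [-0.7, 0.0, -0.3]), (105, False, [-0.6, 0.3, -0.8]), (98, False, [-0.3, 0.8, 0.2]), (91, False, [-0.5, -0.0, 0.1]), (84, False, [-0.2, 0.4, -0.3]), (77, False, [0.2, -0.1, -0.6]), (70, False, [-0.9, 0.5, -0.2]), (63, False, [-0.4, -0.4, -0.4]), (56, False, [-0.6, 0.6, -0.4]), (49, False, [-0.3, 0.3, -1.4]), (42, False, [-0.1, 0.5, -0.2]), (35, False, [-0.9, 0.4, -0.9]), (28, False, [-0.7, -0.2, -0.4]), (21, False, [-0.9, 0.4, -0.1]), (14, False, [0.0, -0.4, -1.1]), (7, False, [-0.5, 0.2, -0.4]), (0, False, [0.3, 0.4, -1.7])]
19.5 [635.98644029 146.63182544  38.02211164]
```

View pics/w3.png

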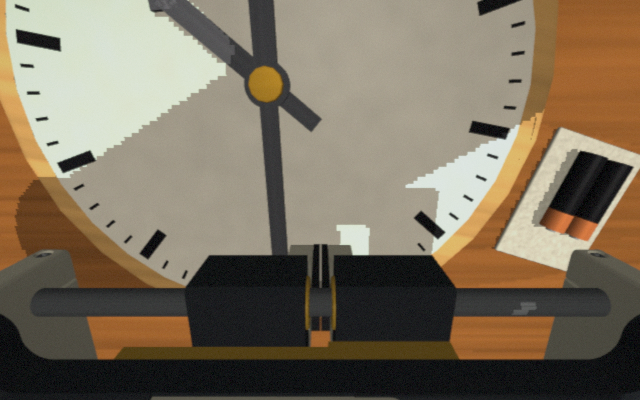

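The hand now points nearly to 12, contact side at px (288,250). I compute the remaining angle from the marks.

```bash
python3 - <<'E'
from h import *
C=cal("wrist");g=lambda x,y,z:onplane(C,(y,x),z)[:2]
M={1:(152,244),2:(77,161),3:(38,41),9:(499,4),10:(488,130),11:(429,224)}
P={k:g(*v,30) for k,v in M.items()}
# fit centre and 12-direction
from scipy.optimize import least_squares
f=lambda q:np.concatenate([q[:2]+112*np.array([np.cos(q[2]-k*np.pi/6),np.sin(q[2]-k*np.pi/6)])-P[k] for k in P])
s=least_squares(f,[544,121,-.18]);print(s.x[:2],np.degrees(s.x[2]),s.fun.round(1))
a=g(279,250,49);cap=g(266,84,53);b=g(261,5,49);an=lambda v:np.degrees(np.arctan2(v[1],v[0]))
print(cap,an(a-b),an(a-cap),an(a-s.x[:2]))
E
```

```text
[520.17073936 121.36931761] 4.409111271995669 [ -8.5  22.8   1.7  11.    4.4  -2.9   3.2   3.9   3.5 -11.   -4.3 -23.9]
[544.50781992 123.76856671] 1.752974825613644 1.5489939437612412 2.507647331905612
```

```bash
python3 - <<'E'
from h import *
C=cal("wrist")
for v in[(152,244),(77,161),(38,41),(499,4),(488,130),(429,224)]:
    d=onplane(C,(v[1],v[0]),30)[:2]-[544,122.5];print(v,np.hypot(*d).round(1),np.degrees(np.arctan2(d[1],d[0])).round(1))
E
```

```text
(152, 244) 112.2 -40.2
(77, 161) 111.1 -70.1
(38, 41) 111.6 -100.1
(499, 4) 112.4 108.5
(488, 130) 112.8 79.3
(429, 224) 112.8 49.7
```

```bash
python3 - <<'E'
from h import *
for d in(-4,-8,-12):
    p,R=pose(d);robot.move_straight(p,R,speed=20)
robot.pause(.3)
p,R=pose(-12,38,40);robot.move_straight(p,R,speed=30)   # back off
p,R=pose(-12,150,40);robot.move_straight(p,R,speed=100)
p,R=pose(-12,330,40,110);robot.move_straight(p,R,speed=150)
robot.pause(.3)
im,_=robot.read_camera("wrist");save("w4.png",im);print(robot.get_obs()["clock"])
E
```

```text
24.925
```

View pics/w4.png

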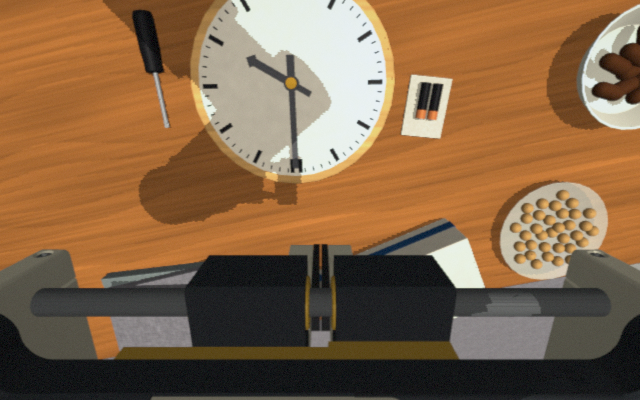

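```bash
python3 - <<'E'
from h import *
im=cv2.imread("pics/w4.png")[40:190,215:365];cv2.imwrite("pics/w4c.png",cv2.resize(im,None,fx=4,fy=4,interpolation=cv2.INTER_CUBIC))
C=cal("wrist")
for k,v,z in(("9",(375,82),30),("3",(208,93),30),("cap",(291,83),53),("tail",(290,57),49),("tip",(295,164),49)):
    p=onplane(C,(v[1],v[0]),z)[:2];d=p-[544,122.5];print(k,p,np.degrees(np.arctan2(d[1],d[0])).round(1))
E
```

```text
9 [565.28957957 233.90794348] 79.2
3 [531.98055273   7.75488646] -96.0
cap [544.77742594 123.73557238] 57.8
tail [514.11581356 129.42853128] 166.9
tip [649.04010874 104.10210859] -9.9
```

View pics/w4c.png

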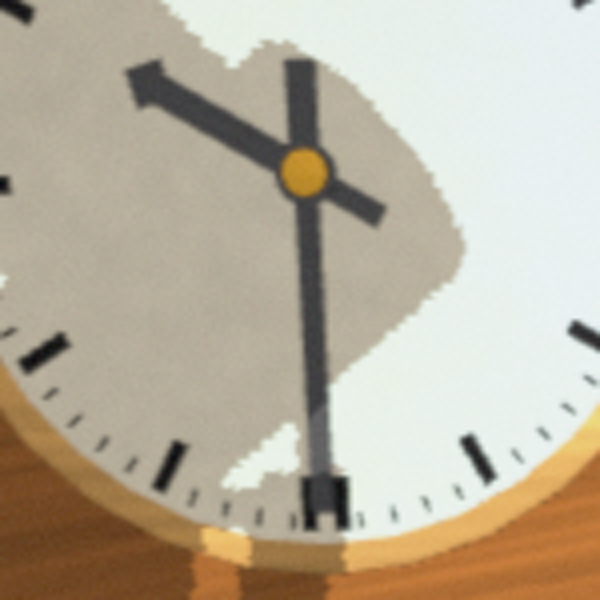

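The hand ends between the two strokes of the double 12 mark (crop px ~322,500). Its measured direction is −9.9° to −10.7°, against the mark's −10.3°.

```bash
python3 -c "
from h import *
print(robot.sign_off())"
```

```text
the job is handed in; nothing more can be done
None
```

The job is handed in: the minute hand was pushed clockwise to the 12 mark, within about half a degree by camera, so the clock shows four o'clock; the clock stayed in place and the arm is clear (about 25 s used), but the judge's verdict was not reported back.

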